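# Unlock a blender's blade cap of unknown hand and hold it off the cup

## Robot

A 6-joint arm with a two-finger parallel gripper is mounted at the origin on a cart in front of the work surface, level with it; the furniture and walls round the work are solid. World frame = base frame: x ahead of the robot, y to its left, z up, the work surface at z = 0. Lengths are in m, angles in rad, forces in N, time in s.
With the tool pointing down it reaches from about 0.3 to 0.85 m from the base axis. Payload 5.4 kg.
Tool frame: the origin (TCP) lies between the finger pads, 19 mm behind the fingertips; this is the grasp point; z points along the fingers, y is the direction in which the jaws open and shut (so a half turn about z gives the same grasp; the last joint's range is limited). The gripper opens to 85 mm and grips with 20 to 120 N. Pads are 22 mm wide; open, the fingers measure 114 mm over their backs; the gripper's body (76 mm by 85 mm) begins 54 mm behind the grasp point. The pads swing forward as they close: fully open they stand 13 mm farther back than shut.
Start: joints at [-1.327, 0.158, 1.597, -0, 1.386, -0.21], TCP at [0.252, -0.517, 0.25] pointing down, gripper open.
Joint ranges: [-2.91, 2.91], [-0.94, 2.29], [0.18, 2.7], [-1.29, 4.43], [0.17, 2.64], [-3, 3]. Speed limits (rad/s): [2.57, 2.57, 3.14, 3.14, 3.14, 3.14].

## Interface

Orientations are given as a unit quaternion [w, x, y, z].
In Python, from plant import arm gives the robot as it stands. The module is installed in compiled form; this text tells all that it offers.
- The arm moves only by the tool send_rows, never from a script. Its argument "series" is a list of rows, each an object with "dr": the turn, a rotation vector about the tool's x, y, z in rad, a list of three; "delta_pos": the shift along the tool's x, y, z in mm, a list of three; "hand": the opening, from 0 (shut) to 1 (fully open). In form: [{"dr": [wx, wy, wz], "delta_pos": [x, y, z], "hand": hand}, ...]. A call has 1 to 8 rows; each row shifts and turns the pose as measured when the row begins, along the tool's axes as they then stand; what a row does not reach is not made up. A row lasts 1/10 s, in which the tool goes at most 50 mm and 8.59 degrees, less where a joint would pass 70% of its speed; a pose out of reach is approached as far as the arm can. A call with a gripper value outside its range is refused whole. The fingers move at their own pace and stop on an object; "force" is the grip in N (left out, the last holds). Time passes only in rows, so rows that do not move let the fingers close. It gives the time, the measured TCP pose, the force and the opening at its end, in the units of the state.
- arm.observe(): the state, without advancing time (a new reading comes with each control period).
- arm.capture(name): name is "side" or "top" or "wrist"; returns a dict with "frame" (400x640x3 uint8, red, green, blue), "z_map" (400x640 float32, m along the optical axis (not along the pixel's ray), 0 where there is no reading), "fx", "fy", "cx", "cy" (pixels), "T" (4x4, takes a point from camera to world coordinates); the wrist camera has in their place "T_tool_cam" (4x4, takes a point from camera to tool coordinates, whose origin is the TCP and whose axes are the flange's). Camera axes: x right, y down, z forward; pixel columns grow to the right and rows downward; lengths in m; the calibration is good to about 2 mm. A picture is of the moment at which its call begins: read the wrist's pose just before it.
- arm.hand_in(): hands the job in, once; it reports no verdict.
The state is a dict: "t": time; "joint_positions": joint angles; "qd": joint speeds; "joint_torque": joint torques, N m; "tcp_pos": TCP position; "eef_rot": TCP orientation; "ft_force": force on the tool from outside, world axes, zero at the start; "ft_torque": the same for the moment, N m; "finger_gap": opening from 0.0 (shut) to 1.0 (fully open).
Only numpy, scipy, OpenCV 4.12 (cv2) and the standard library are available. Lean on these libraries where they do the work, as an engineer would, in place of code of your own. Each camera call takes 0.05 s, during which the arm holds its last target.

## Task

The small blender is being taken apart for washing: its cup stands upside down on the mat with the blade cap locked on top. Twist the cap loose without forcing it; on this make some caps unlock clockwise and others anticlockwise and nothing on the outside shows which, so if it soon comes up hard against a stop, turn it the other way. Then lift it straight off and finish while still holding it steady and level, blades down, about 10 cm above the cup, ready for me to take, and leave everything else where it stands.

Things in the scene. Friction and masses are not known exactly. Their poses are not given: they have to be found in the camera images.
- goblet: the blender's glass cup, upside down, 96 mm wide at its lower rim, narrowing upward, held fast (fixed) on a round black silicone mat 132 mm wide, 6 mm thick. Origin: on the work surface under the cup's middle; z up; yaw random. On top, above a 69 mm wide shoulder, a neck 17 mm high, 44 mm wide outside and 38 mm inside, with three outward locking tabs that hold the cap's lugs down.
- neck_rim (a point): centre of the rim of the cup's neck (the opening at the top), 130 mm above the work surface; axes as those of the cup. A sprung rubber seal on the rim pushes the cap up with about 7 N. Room: the cooker hood hangs about 0.5 m above the hob, left of the cup; swing the arm round drawn in.
- blade_cap: the blade cap (0.13 to 0.21 kg) locked on the neck. Origin: centre of the underside of its top plate, about 132.5 mm above the surface while locked; z up along its axis. Grey ribbed skirt 66 mm wide, from 17.5 mm below to 5.5 mm above the origin; on it a black fluted hub, then a steel drive cog 24 mm wide that ends 43 mm above the origin.
- hub (a point): middle of the black round hub on the cap's axis, 20 mm above the cap's origin (about 152.5 mm above the surface while locked). The hub is 45 to 47 mm wide, from 5.5 to 33.5 mm above the origin: the part to grip, at any yaw, fingers straight down; a TCP 5 to 8 mm above this point keeps the fingertips off the skirt. A grip of 40 N is enough.
- lugs (a point): middle of the cap's three inner lugs, on its axis, 13.5 mm below the cap's origin. Locked, it cannot be lifted and turns one way only: clockwise in some starts, anticlockwise in others (hidden). Wrong way: solid stop after 0.02 to 0.2 rad. Right way: light drag of up to 0.3 N m, free to lift from 0.82 to 1.12 rad of turn (aim for 0.97), solid stop at about 1.2 rad.
- blades (a point): lower end of the steel blade stem on the cap's axis, 24 mm below the cap's origin; stem 17 mm wide, 30 mm over the blades. It hangs inside the neck: raise the freed cap straight up by 25 mm or more before any sideways move. A twist of 0.4 to 1 N m is enough to feel the stop and harmless (the hub may slip in the fingers); over 100 N between cap and cup is forcing it.
- glass: empty drinking glass, 92 mm wide, 104 mm high; loose bystander; origin: centre of its underside.
- dish_soap: green washing-up liquid bottle, 48x77x241 mm; loose bystander; origin: centre of its underside.
- dish_brush: grey long-handled washing-up brush, 36x269x62 mm, lying; loose bystander; origin: centre of its underside.
Not all that is in view belongs to the job. What is meant by the blade_cap is not green or pink, and is the smaller of those in its own colour.

How it is judged:
On the way, in this order (a step that is already met when the one before it is completed fails the run):
1. the cap is turned to its unlocked position, still down on the neck (angle between the x axis of blade_cap and the x axis of goblet, either way round above 0.7 rad and z of blade_cap in the frame of neck_rim below 0.007 m and horizontal distance between blade_cap and neck_rim below 0.005 m), for 0.05 s.
2. the cap is lifted clear of the neck in the fingers (z of blade_cap in the frame of neck_rim between 0.06 and 0.16 m and horizontal distance between blade_cap and neck_rim below 0.06 m and angle between blade_cap's own z axis and vertical below 0.2 rad and contact force between the fingers and blade_cap above 1 N and contact force between blade_cap and goblet below 0.1 N), for 0.2 s.
At the end, for the whole second after the job is handed in: the robot still holds the blade cap at rest in its fingers, level within 0.2 rad with the blades down, its plate 6 to 16 cm above the cup's neck rim and within 6 cm of the cup's axis sideways, not touching the cup (all of step 2 and linear speed of blade_cap below 0.03 m/s); the arm keeps its last pose, push and grip.
It fails at once if a bystander was moved by more than 3 cm (distance of any of glass, dish_soap, dish_brush from where it was at the start of the episode above 0.03 m).
It fails at once if the cap was forced against the cup with over 100 N (contact force between blade_cap and goblet above 100 N).
It also fails if it takes over 43 s, if anything falls off the work surface, if the arm or the gripper's body presses on something with over 40 N, if the wrist force passes 120 N, or if a joint passes its speed limit or range.

## Working session

There is one attempt and no reset: what is moved stays moved. The work goes in short steps, Python scripts to look and compute and a tool call to move; the robot and the scene stay as the last step left them, time stands still between calls to the robot, and variables do not carry over. Pictures are saved under pics/ and viewed, and the job is handed in when it is done.

Besides the shell and the picture viewer there is one more tool, called after ">>>" as name(argument=value, ...), one argument or row to a line, values as JSON. send_rows: Moves the arm, as the interface text tells. Its arguments: {"type":"object","properties":{"series":{"type":"array"},"force":{"type":"number"}},"required":["series"]}

```bash
mkdir -p pics
python3 - <<'E'
from plant import arm
import cv2,numpy as np
s=arm.observe(); print({k:np.round(v,3).tolist() for k,v in s.items()})
for n in ("side","top"):
    c=arm.capture(n); cv2.imwrite(f"pics/{n}0.png",c["frame"][:,:,::-1]); np.savez(f"{n}0.npz",**c)
    print(n,c["fx"],c["cx"],c["cy"],np.round(c["T"],3).tolist())
E
```

```text
{'t': 0.0, 'joint_positions': [-1.327, 0.159, 1.598, 0.0, 1.386, -0.21], 'qd': [-0.0, -0.002, -0.001, 0.0, 0.002, 0.001], 'joint_torque': [0.0, -39.6, -33.143, -0.0, 0.008, 0.0], 'tcp_pos': [0.252, -0.516, 0.249], 'eef_rot': [-0.001, 0.974, 0.225, -0.0], 'ft_force': [0.694, -0.539, 0.112], 'ft_torque': [-0.021, -0.001, 0.012], 'finger_gap': 0.999}
side 492.30540810000036 324.4672249236736 203.111575261276 [[-0.862, -0.319, 0.394, 0.099], [-0.507, 0.528, -0.681, 0.542], [0.01, -0.787, -0.617, 0.8], [0.0, 0.0, 0.0, 1.0]]
top 362.48680560935037 320.9134678166002 202.06734832652535 [[-0.034, -0.977, 0.209, 0.336], [-0.999, 0.033, -0.008, -0.17], [0.001, -0.21, -0.978, 0.942], [0.0, 0.0, 0.0, 1.0]]
```

View pics/side0.png

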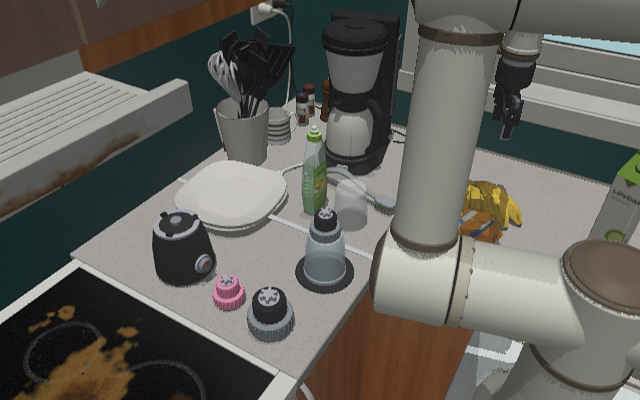

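View pics/top0.png

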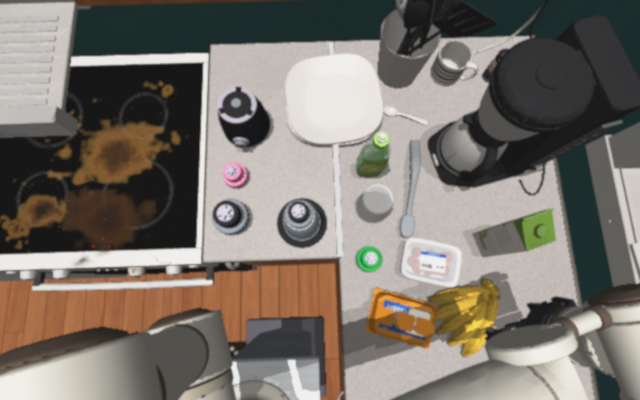

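The cup stands at about (325,250) in the side view and (302,218) in the top view, with the grey and black cap on it. A larger grey cap lies near (270,315) side and (230,215) top. Next I'll zoom in and measure.

```bash
cat > h.py <<'E'
import numpy as np
def pts(c):
    z=c["z_map"]; v,u=np.mgrid[0:400,0:640]
    P=np.stack([(u-c["cx"])/c["fx"]*z,(v-c["cy"])/c["fy"]*z,z],-1)
    return P@c["T"][:3,:3].T+c["T"][:3,3]
def ray(c,u,v,h):
    d=c["T"][:3,:3]@np.array([(u-c["cx"])/c["fx"],(v-c["cy"])/c["fy"],1]); o=c["T"][:3,3]
    return o+d*(h-o[2])/d[2]
E
python3 - <<'E'
import numpy as np,cv2
from h import *
for n,b in (("top",(262,170,342,250)),("side",(280,190,380,300))):
    c=dict(np.load(n+"0.npz")); P=pts(c); x0,y0,x1,y1=b
    cv2.imwrite(f"pics/{n}z.png",cv2.resize(c["frame"][y0:y1,x0:x1,::-1],None,fx=5,fy=5,interpolation=2))
    Q=P[y0:y1,x0:x1].reshape(-1,3); ok=c["z_map"][y0:y1,x0:x1].ravel()>0; Q=Q[ok]
    uv=np.stack(np.meshgrid(range(x0,x1),range(y0,y1)),-1).reshape(-1,2)[ok]
    for lo,hi in ((.172,.18),(.160,.1685),(.134,.141),(0.003,.009)):
        m=(Q[:,2]>lo)&(Q[:,2]<hi); q=Q[m]
        if len(q)<4: print(n,lo,len(q)); continue
        cc,r=cv2.minEnclosingCircle(q[:,:2].astype(np.float32)*1000)
        print(n,lo,len(q),q.mean(0).round(4),"circ",np.round(cc,1),round(r,1),"uv",uv[m].mean(0).round(1))
E
```

```text
top 0.172 63 [ 0.4838 -0.1247  0.1753] circ [ 484.3 -124.6] 11.8 uv [297.2 210.3]
top 0.16 252 [ 0.4823 -0.1251  0.1658] circ [ 483.8 -124.9] 23.4 uv [297.6 211.8]
top 0.134 248 [ 0.4774 -0.1264  0.1377] circ [ 483.3 -124.3] 32.2 uv [299.  216.2]
top 0.003 872 [ 0.4843 -0.1305  0.0054] circ [ 526.  -123.6] 145.9 uv [303.5 222.5]
side 0.172 58 [ 0.4826 -0.126   0.1742] circ [ 482.9 -125.6] 12.8 uv [325.2 211.5]
side 0.16 197 [ 0.4792 -0.1197  0.1647] circ [ 483.1 -124.8] 24.0 uv [325.  217.4]
side 0.134 224 [ 0.4755 -0.1133  0.1369] circ [ 480.9 -124.8] 32.9 uv [324.8 230.2]
side 0.003 766 [ 0.4778 -0.1235  0.0053] circ [ 552.  -220.1] 190.0 uv [325.5 272.7]
```

Run:
```python
import numpy as np
from h import *
c=dict(np.load("top0.npz")); print(ray(c,379,140,.24),ray(c,376,190,.104),ray(c,480,300,.08))
P=pts(c)
m=(P[...,2]>.2)&(P[...,2]<.5)&(P[...,1]<.3)&(P[...,0]<.62)&(P[...,0]>.2)&(c["z_map"]>0)
print(P[m].min(0) if m.any() else None,P[m].max(0) if m.any() else None,m.sum())
c=dict(np.load("side0.npz"));print(ray(c,315,130,.24))
```

```text
[ 0.61275501 -0.29953505  0.24      ] [ 0.54047207 -0.30899492  0.104     ] [ 0.27832394 -0.53489198  0.08      ]
[ 0.20000647 -0.85327576  0.20000042] [0.61999617 0.11408627 0.4998929 ] 14944
[ 0.6104427  -0.29691095  0.24      ]
```

>>> send_rows(
  series=[
    {"dr":[0,0,0],"delta_pos":[19,-12,0],"hand":1},
    {"dr":[0,0,0],"delta_pos":[38,-25,0],"hand":1},
    {"dr":[0,0,0],"delta_pos":[38,-25,0],"hand":1},
    {"dr":[0,0,0],"delta_pos":[38,-25,0],"hand":1},
    {"dr":[0,0,0],"delta_pos":[38,-25,0],"hand":1},
  ],
  force=40,
)

```text
t: 0.6
tcp_pos: [0.3563, -0.3385, 0.2464]
eef_rot: [-0.002, 0.975, 0.22, -0.001]
ft_force: [0.7, 0.6, 0.3]
finger_gap: 1.0
```

>>> send_rows(
  series=[
    {"dr":[0,0,0],"delta_pos":[40,-27,-2],"hand":1},
    {"dr":[0,0,0],"delta_pos":[40,-27,0],"hand":1},
    {"dr":[0,0,0],"delta_pos":[40,-27,0],"hand":1},
    {"dr":[0,0,0],"delta_pos":[40,-27,0],"hand":1},
    {"dr":[0,0,0],"delta_pos":[30,-18,0],"hand":1},
    {"dr":[0,0,0],"delta_pos":[0,0,0],"hand":1},
    {"dr":[0,0,0],"delta_pos":[0,0,0],"hand":1},
  ],
)

```text
t: 1.3
tcp_pos: [0.4772, -0.1285, 0.2467]
eef_rot: [-0.004, 0.975, 0.223, -0.001]
ft_force: [-0.0, -0.4, -1.3]
finger_gap: 1.003
```

```bash
cat > cor.py <<'E'
from plant import arm
import numpy as np,sys
from scipy.spatial.transform import Rotation as R
s=arm.observe(); q=s["eef_rot"]; r=R.from_quat(np.r_[q[1:],q[0]])
t=np.array([float(a) for a in sys.argv[1:4]])
print("shift mm",(r.inv().apply(t-s["tcp_pos"])*1000).round(1),"pos",np.round(s["tcp_pos"],4))
z=r.as_matrix()[:,2]; print("tilt fix rotvec(tool)",r.inv().apply(np.cross(z,[0,0,-1])).round(4), "yaw",np.arctan2(r.as_matrix()[1,0],r.as_matrix()[0,0]))
print("q",np.round(s["joint_positions"],3),"F",np.round(s["ft_force"],1),"T",np.round(s["ft_torque"],2),"gap",s["finger_gap"],"t",s["t"])
E
python3 cor.py .4835 -.125 .159
python3 - <<'E'
from plant import arm
import cv2,numpy as np
for n in ("side","wrist"):
    c=arm.capture(n); cv2.imwrite(f"pics/{n}1.png",c["frame"][:,:,::-1]); np.savez(f"{n}1.npz",**c)
E
```

```text
shift mm [ 7.3  0.4 87.7] pos [ 0.4772 -0.1285  0.2467]
tilt fix rotvec(tool) [-0.0092  0.0007 -0.    ] yaw 0.45048852295170766
q [-0.511 -0.046  1.817  0.005  1.379  0.608] F [-0.  -0.4 -1.3] T [0.   0.   0.02] gap 1.0033207002210536 t 1.3
```

View pics/side1.png

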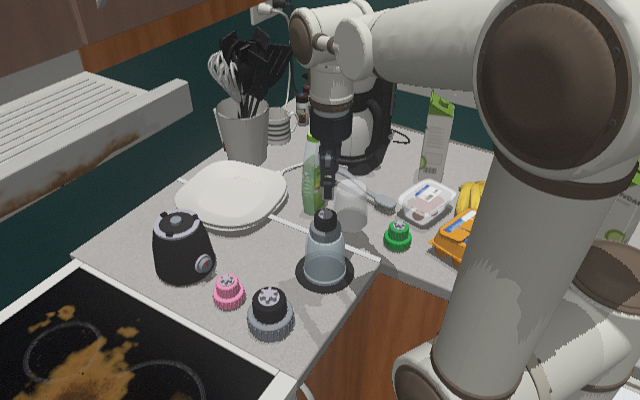

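View pics/wrist1.png

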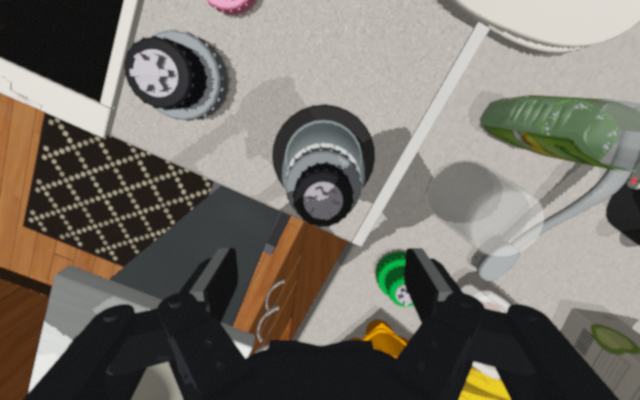

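The side view shows the gripper directly above the cup. In the wrist view the cog is at (323,198), midway between the fingers at columns 230 and 415. I'll cross-check the position with wrist depth.

Run:
```python
import numpy as np,cv2
from plant import arm
from scipy.spatial.transform import Rotation as R
from h import *
c=dict(np.load("wrist1.npz")); s=arm.observe(); q=s["eef_rot"]
T=np.eye(4);T[:3,:3]=R.from_quat(np.r_[q[1:],q[0]]).as_matrix();T[:3,3]=s["tcp_pos"]; c["T"]=T@c["T_tool_cam"]
P=pts(c)
for lo,hi in ((.172,.18),(.160,.1685),(.134,.141)):
    m=np.zeros((400,640),bool); m[140:235,280:370]=True
    m&=(P[...,2]>lo)&(P[...,2]<hi)&(c["z_map"]>0); q=P[m]
    if len(q)>3: print(lo,len(q),q.mean(0).round(4),cv2.minEnclosingCircle(q[:,:2].astype(np.float32)*1000))
```

```text
0.172 605 [ 0.4844 -0.1275  0.1765] ((483.7402038574219, -127.94512176513672), 12.426935195922852)
0.16 1672 [ 0.4867 -0.1266  0.1669] ((483.8389587402344, -127.96194458007812), 23.560699462890625)
0.134 1420 [ 0.4968 -0.1218  0.1391] ((484.0339050292969, -127.72090911865234), 33.04975509643555)
```

>>> send_rows(
  series=[
    {"dr":[-0.009,0,0],"delta_pos":[6.7,1,20],"hand":1},
    {"dr":[0,0,0],"delta_pos":[0,0,20],"hand":1},
    {"dr":[0,0,0],"delta_pos":[0,0,0],"hand":1},
    {"dr":[0,0,0],"delta_pos":[0,0,0],"hand":1},
  ],
)

```text
t: 1.8
tcp_pos: [0.4822, -0.1321, 0.2067]
eef_rot: [0.001, 0.976, 0.219, 0.0]
ft_force: [0.1, 0.2, 0.7]
finger_gap: 0.999
```

```bash
python3 cor.py .4837 -.1265 .160
```

```text
shift mm [ 3.7 -4.6 46.7] pos [ 0.4822 -0.1321  0.2067]
tilt fix rotvec(tool) [ 0.0022  0.0003 -0.    ] yaw 0.4406404456763039
q [-5.090e-01 -1.000e-03  1.853e+00 -2.000e-03  1.287e+00  6.220e-01] F [0.1 0.2 0.7] T [ 0.01  0.01 -0.03] gap 0.9987743177312426 t 1.8
```

>>> send_rows(
  series=[
    {"dr":[0,0,0],"delta_pos":[3.7,-4.6,10],"hand":1},
    {"dr":[0,0,0],"delta_pos":[0,0,10],"hand":1},
    {"dr":[0,0,0],"delta_pos":[0,0,0],"hand":1},
  ],
)

```text
t: 2.1
tcp_pos: [0.4842, -0.1277, 0.1872]
eef_rot: [0.002, 0.976, 0.217, 0.001]
ft_force: [-1.1, 1.3, 0.0]
finger_gap: 1.002
```

```bash
python3 cor.py .4837 -.1265 .160
```

```text
shift mm [ 0.  -1.4 27.2] pos [ 0.4842 -0.1277  0.1872]
tilt fix rotvec(tool) [ 0.0048 -0.0015  0.    ] yaw 0.4382529127740814
q [-0.499  0.02   1.873 -0.002  1.244  0.634] F [-1.1  1.3  0. ] T [-0.05 -0.01 -0.02] gap 1.0016437014244473 t 2.1
```

>>> send_rows(
  series=[
    {"dr":[0.004,0,0],"delta_pos":[0,-1.4,10],"hand":1},
    {"dr":[0,0,0],"delta_pos":[0,0,10],"hand":1},
    {"dr":[0,0,0],"delta_pos":[0,0,7],"hand":1},
    {"dr":[0,0,0],"delta_pos":[0,0,0],"hand":1},
  ],
)

```text
t: 2.5
tcp_pos: [0.4836, -0.1263, 0.1579]
eef_rot: [0.0, 0.976, 0.218, 0.001]
ft_force: [-1.0, 0.3, 0.3]
finger_gap: 1.001
```

```bash
python3 cor.py .4837 -.1265 .160;python3 - <<'E'
from plant import arm
import cv2,numpy as np
c=arm.capture("side"); cv2.imwrite("pics/side2.png",cv2.resize(c["frame"][130:300,260:400,::-1],None,fx=4,fy=3.5)); 
c=arm.capture("wrist"); cv2.imwrite("pics/wrist2.png",c["frame"][:,:,::-1])
E
python3 cor.py .4837 -.1265 .160
```

```text
shift mm [-0.   0.2 -2.1] pos [ 0.4836 -0.1263  0.1579]
tilt fix rotvec(tool) [ 0.0005 -0.0015  0.    ] yaw 0.4385646760101019
q [-4.980e-01  5.500e-02  1.899e+00  1.000e-03  1.186e+00  6.340e-01] F [-1.   0.3  0.3] T [ 0.02  0.03 -0.04] gap 1.0013621965279613 t 2.5
shift mm [-0.4 -0.3 -0.9] pos [ 0.4842 -0.1266  0.1591]
tilt fix rotvec(tool) [ 0.002  -0.0026 -0.    ] yaw 0.43855877672572546
q [-4.980e-01  5.400e-02  1.898e+00  1.000e-03  1.187e+00  6.340e-01] F [ 0.7 -0.1  0.1] T [ 0.01  0.02 -0.01] gap 1.0014017741814947 t 2.6
```

View pics/side2.png

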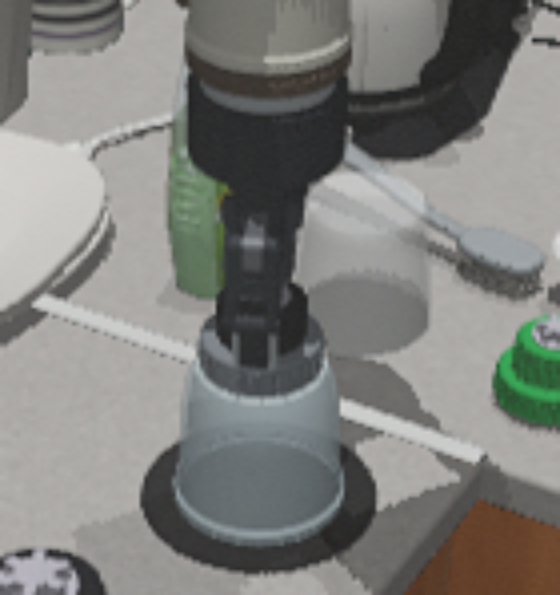

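View pics/wrist2.png

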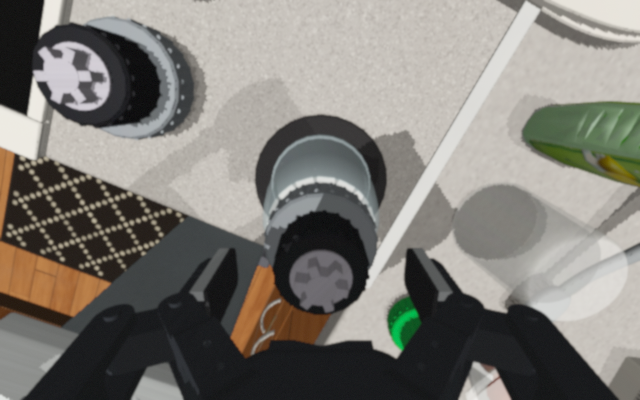

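The wrist view shows the hub at column 321, midway between the pads (236 and 407). I'm closing now.

>>> send_rows(
  series=[
    {"dr":[0,0,0],"delta_pos":[0,0,-0.5],"hand":0.5},
    {"dr":[0,0,0],"delta_pos":[0,0,0],"hand":0.3},
    {"dr":[0,0,0],"delta_pos":[0,0,0],"hand":0.0},
    {"dr":[0,0,0],"delta_pos":[0,0,0],"hand":0},
    {"dr":[0,0,0],"delta_pos":[0,0,0],"hand":0},
    {"dr":[0,0,0],"delta_pos":[0,0,0],"hand":0},
  ],
  force=40,
)

```text
t: 3.2
tcp_pos: [0.485, -0.1268, 0.1611]
eef_rot: [0.001, 0.976, 0.218, 0.002]
ft_force: [-0.4, -0.3, 0.4]
finger_gap: 0.508
```

```bash
python3 cor.py .4837 -.1265 .160
```

```text
shift mm [-1.  -0.9  1.1] pos [ 0.485  -0.1268  0.1611]
tilt fix rotvec(tool) [ 0.0036 -0.004  -0.    ] yaw 0.4386122967973091
q [-4.980e-01  5.200e-02  1.896e+00  1.000e-03  1.189e+00  6.340e-01] F [-0.4 -0.3  0.4] T [ 0.09  0.06 -0.06] gap 0.5083462181133652 t 3.2
```

>>> send_rows(
  series=[
    {"dr":[0,0,0],"delta_pos":[0,0,0],"hand":0},
    {"dr":[0,0,0],"delta_pos":[0,0,0],"hand":0},
  ],
)

```text
t: 3.4
tcp_pos: [0.485, -0.1269, 0.1611]
eef_rot: [0.001, 0.976, 0.218, 0.002]
ft_force: [0.2, 0.2, -0.3]
finger_gap: 0.511
```

>>> send_rows(
  series=[
    {"dr":[0,0,0.04],"delta_pos":[0,0,0],"hand":0},
    {"dr":[0,0,0.04],"delta_pos":[0,0,0],"hand":0},
  ],
)

```text
t: 3.6
tcp_pos: [0.4849, -0.1269, 0.1611]
eef_rot: [0.001, 0.984, 0.177, 0.002]
ft_force: [-0.3, -1.0, -0.2]
finger_gap: 0.504
```

```bash
python3 cor.py .4837 -.1265 .160
```

```text
shift mm [-1.  -0.8  1.1] pos [ 0.4849 -0.1269  0.1611]
tilt fix rotvec(tool) [ 0.0035 -0.0041 -0.    ] yaw 0.3568556229651525
q [-4.980e-01  5.200e-02  1.896e+00  1.000e-03  1.189e+00  7.160e-01] F [-0.3 -1.  -0.2] T [0.02 0.08 0.16] gap 0.5037963701722267 t 3.6
```

>>> send_rows(
  series=[
    {"dr":[0,0,0.04],"delta_pos":[0,0,0],"hand":0},
    {"dr":[0,0,0.04],"delta_pos":[0,0,0],"hand":0},
  ],
)

```text
t: 3.8
tcp_pos: [0.485, -0.127, 0.1611]
eef_rot: [0.001, 0.991, 0.137, 0.002]
ft_force: [0.7, -0.4, 0.1]
finger_gap: 0.508
```

```bash
python3 cor.py .4837 -.1265 .160|tail -2
```

```text
tilt fix rotvec(tool) [ 0.0034 -0.0042 -0.    ] yaw 0.27433333909091506
q [-4.980e-01  5.200e-02  1.896e+00  1.000e-03  1.189e+00  7.980e-01] F [ 0.7 -0.4  0.1] T [0.02 0.04 0.11] gap 0.5081042539047836 t 3.8
```

>>> send_rows(
  series=[
    {"dr":[0,0,0.04],"delta_pos":[0,0,0],"hand":0},
  ],
)

```text
t: 3.9
tcp_pos: [0.485, -0.1271, 0.1611]
eef_rot: [0.002, 0.993, 0.116, 0.002]
ft_force: [-0.6, 0.6, -0.2]
finger_gap: 0.512
```

```bash
python3 cor.py .4837 -.1265 .160|tail -2
```

```text
tilt fix rotvec(tool) [ 0.0035 -0.0043 -0.    ] yaw 0.23302370409217027
q [-0.498  0.052  1.895  0.     1.188  0.84 ] F [-0.6  0.6 -0.2] T [0.05 0.13 0.15] gap 0.5119868116007903 t 3.9
```

>>> send_rows(
  series=[
    {"dr":[0,0,0.04],"delta_pos":[0,0,0],"hand":0},
    {"dr":[0,0,0.04],"delta_pos":[0,0,0],"hand":0},
    {"dr":[0,0,0.04],"delta_pos":[0,0,0],"hand":0},
  ],
)

```text
t: 4.2
tcp_pos: [0.485, -0.1272, 0.1612]
eef_rot: [0.002, 0.999, 0.055, 0.002]
ft_force: [-0.7, 0.2, -0.7]
finger_gap: 0.509
```

```bash
python3 cor.py .4837 -.1265 .160|tail -2;python3 - <<'E'
from plant import arm
import cv2,numpy as np
c=arm.capture("wrist"); cv2.imwrite("pics/wrist3.png",c["frame"][:,:,::-1])
E
```

```text
tilt fix rotvec(tool) [ 0.0035 -0.0045  0.    ] yaw 0.10919579007138731
q [-0.498  0.052  1.895 -0.     1.188  0.964] F [-0.7  0.2 -0.7] T [0.04 0.03 0.1 ] gap 0.5094445760063911 t 4.2
```

View pics/wrist3.png

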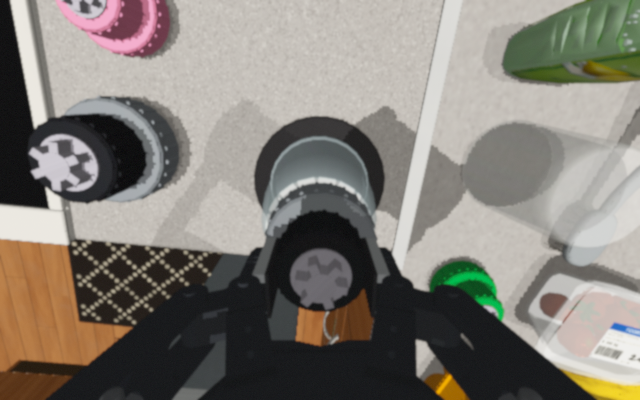

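The fingers are on the hub and the cog is at (320,278). After 0.33 rad with only light drag, I'll compare the cog pattern with the earlier picture. It should not have moved in the wrist view.

```bash
python3 -c "
import cv2,numpy as np
a=cv2.imread('pics/wrist2.png')[230:320,270:370];b=cv2.imread('pics/wrist3.png')[230:320,270:370]
cv2.imwrite('pics/cmp.png',cv2.resize(np.hstack([a,b]),None,fx=4,fy=4))"
```

```text
(no output)
```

View pics/cmp.png

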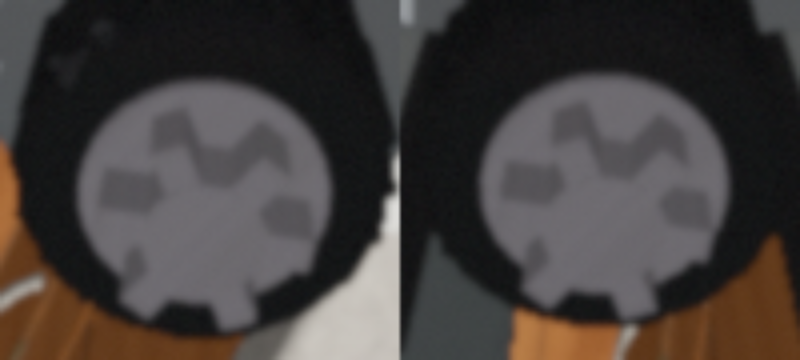

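The cog pattern is identical in both crops, so the cap turns with the gripper and clockwise is the right way. I'm continuing towards 0.97 rad (yaw −0.53).

>>> send_rows(
  series=[
    {"dr":[0,0,0.07],"delta_pos":[0,0,0],"hand":0},
    {"dr":[0,0,0.07],"delta_pos":[0,0,0],"hand":0},
    {"dr":[0,0,0.07],"delta_pos":[0,0,0],"hand":0},
    {"dr":[0,0,0.07],"delta_pos":[0,0,0],"hand":0},
    {"dr":[0,0,0.07],"delta_pos":[0,0,0],"hand":0},
    {"dr":[0,0,0.07],"delta_pos":[0,0,0],"hand":0},
  ],
)

```text
t: 4.85
tcp_pos: [0.4852, -0.1278, 0.1616]
eef_rot: [0.002, 0.987, -0.16, 0.003]
ft_force: [-0.3, -0.5, 1.4]
finger_gap: 0.515
```

```bash
python3 cor.py .4837 -.1265 .160
```

```text
shift mm [-1.8 -0.7  1.6] pos [ 0.4852 -0.1278  0.1616]
tilt fix rotvec(tool) [ 0.0029 -0.0064 -0.    ] yaw -0.32188390776435455
q [-0.498  0.052  1.895 -0.002  1.188  1.396] F [-0.3 -0.5  1.4] T [-0.04  0.08  0.1 ] gap 0.514666066169015 t 4.85
```

>>> send_rows(
  series=[
    {"dr":[0,0,0.07],"delta_pos":[0,0,0],"hand":0},
    {"dr":[0,0,0.07],"delta_pos":[0,0,0],"hand":0},
    {"dr":[0,0,0.065],"delta_pos":[0,0,0],"hand":0},
    {"dr":[0,0,0],"delta_pos":[0,0,0],"hand":0},
  ],
)

```text
t: 5.25
tcp_pos: [0.4854, -0.1279, 0.1626]
eef_rot: [0.002, 0.965, -0.263, 0.003]
ft_force: [-0.3, 0.5, -0.6]
finger_gap: 0.514
```

```bash
python3 cor.py .4852 -.1278 .160;python3 - <<'E'
from plant import arm
import cv2,numpy as np
c=arm.capture("wrist"); cv2.imwrite("pics/wrist4.png",c["frame"][:,:,::-1])
a=cv2.imread('pics/wrist2.png')[230:320,270:370];b=cv2.imread('pics/wrist4.png')[230:320,270:370]
cv2.imwrite('pics/cmp2.png',cv2.resize(np.hstack([a,b]),None,fx=4,fy=4))
E
```

```text
shift mm [-0.3 -0.   2.6] pos [ 0.4854 -0.1279  0.1626]
tilt fix rotvec(tool) [ 0.0018 -0.0074  0.    ] yaw -0.5324210815404947
q [-0.498  0.051  1.893 -0.002  1.19   1.606] F [-0.3  0.5 -0.6] T [0.08 0.04 0.03] gap 0.5142878044253725 t 5.25
```

View pics/cmp2.png

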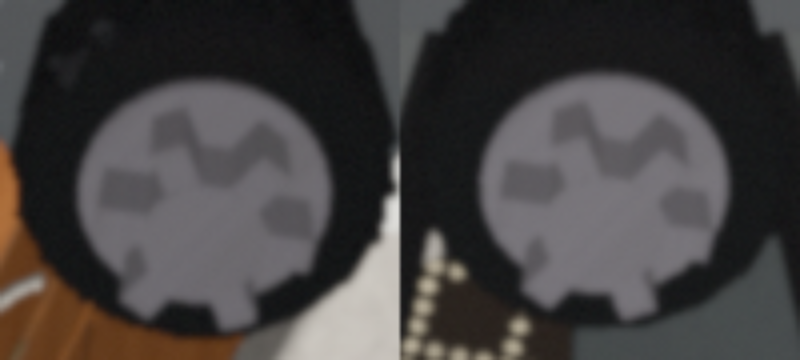

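The cap followed all the way to 0.97 rad. I'm lifting straight up.

>>> send_rows(
  series=[
    {"dr":[0,0,0],"delta_pos":[0,0,-6],"hand":0},
    {"dr":[0,0,0],"delta_pos":[0,0,-8],"hand":0},
    {"dr":[0,0,0],"delta_pos":[0,0,-8],"hand":0},
    {"dr":[0,0,0],"delta_pos":[0,0,-8],"hand":0},
  ],
)

```text
t: 5.7
tcp_pos: [0.4844, -0.1274, 0.1934]
eef_rot: [0.002, 0.965, -0.261, 0.002]
ft_force: [0.6, 0.9, -1.6]
finger_gap: 0.505
```

```bash
python3 cor.py .4845 -.1275 .260
```

```text
shift mm [  0.4   0.2 -66.6] pos [ 0.4844 -0.1274  0.1934]
tilt fix rotvec(tool) [ 0.0019 -0.0047 -0.    ] yaw -0.5271382260424159
q [-0.498  0.014  1.867 -0.002  1.257  1.601] F [ 0.6  0.9 -1.6] T [ 0.05 -0.02 -0.05] gap 0.5046494818723487 t 5.7
```

Force z is about −1.6 N, which matches the cap's weight, so it is free.

>>> send_rows(
  series=[
    {"dr":[0,-0.004,0],"delta_pos":[0,0,-12],"hand":0},
    {"dr":[0,0,0],"delta_pos":[0,0,-14],"hand":0},
    {"dr":[0,0,0],"delta_pos":[0,0,-14],"hand":0},
    {"dr":[0,0,0],"delta_pos":[0,0,-14],"hand":0},
    {"dr":[0,0,0],"delta_pos":[0,0,-10],"hand":0},
    {"dr":[0,0,0],"delta_pos":[0,0,0],"hand":0},
    {"dr":[0,0,0],"delta_pos":[0,0,0],"hand":0},
    {"dr":[0,0,0],"delta_pos":[0,0,0],"hand":0},
  ],
)

```text
t: 6.5
tcp_pos: [0.4852, -0.1277, 0.2649]
eef_rot: [0.002, 0.966, -0.26, 0.003]
ft_force: [-0.1, 0.6, -0.5]
finger_gap: 0.51
```

```bash
python3 cor.py .4840 -.1265 .260
python3 - <<'E'
from plant import arm
import cv2,numpy as np
from h import *
c=arm.capture("side"); cv2.imwrite("pics/side5.png",c["frame"][:,:,::-1])
P=pts(c); f=c["frame"].astype(int)
E
python3 cor.py .4840 -.1265 .260
```

```text
shift mm [-1.7 -0.5  4.9] pos [ 0.4852 -0.1277  0.2649]
tilt fix rotvec(tool) [ 0.0019 -0.0063  0.    ] yaw -0.5253044622885022
q [-0.498 -0.049  1.783 -0.002  1.401  1.599] F [-0.1  0.6 -0.5] T [0.03 0.01 0.02] gap 0.5099974127891448 t 6.5
shift mm [-1.5 -0.5  4.7] pos [ 0.485  -0.1276  0.2647]
tilt fix rotvec(tool) [ 0.0019 -0.0057 -0.    ] yaw -0.5252962885494394
q [-0.498 -0.049  1.784 -0.002  1.401  1.599] F [ 0.3  0.1 -2.1] T [ 0.03  0.03 -0.04] gap 0.5099916539189365 t 6.55
```

View pics/side5.png

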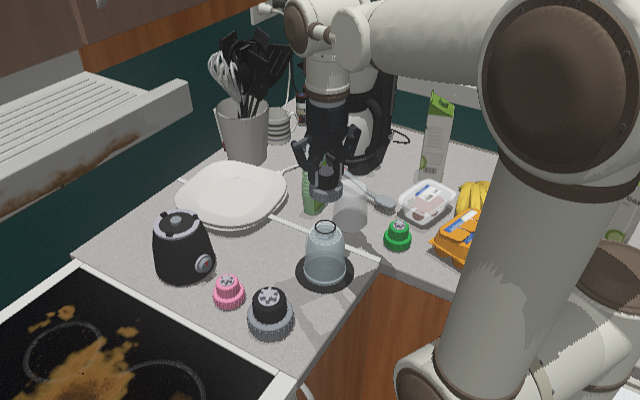

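Run:
```python
from plant import arm
import cv2,numpy as np
c=arm.capture("wrist"); a=cv2.imread('pics/wrist4.png')[225:325,265:375]; b=c["frame"][225:325,265:375,::-1]
z=cv2.imread('pics/side5.png')[130:240,270:380]
cv2.imwrite('pics/fin.png',np.hstack([cv2.resize(x,(260,260)) for x in (a,b,z)]))
print(np.abs(arm.observe()["qd"]).max())
```

```text
0.0013437421739349944
```

View pics/fin.png

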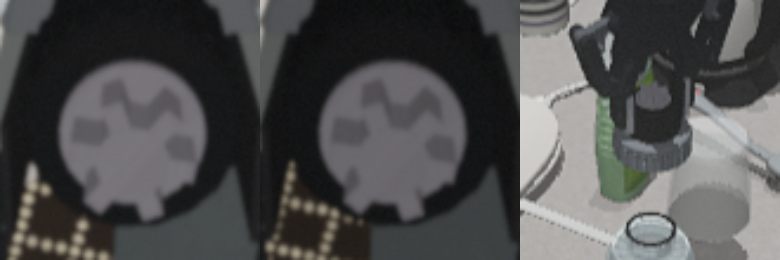

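The cog hasn't moved in the grip, the cap hangs level and clear above the open neck, and the arm is at rest. I'm handing in.

```bash
python3 -c "
from plant import arm
print(arm.hand_in()); s=arm.observe(); print(s['t'],s['tcp_pos'],s['finger_gap'],s['ft_force'])"
```

```text
the job is handed in; nothing more can be done
None
the job is handed in; nothing more can be done
```

The cap is off the cup and held in the fingers, level with the blades down, about 10.5 cm above the neck rim. I gripped the hub at 40 N and turned it clockwise by 0.97 rad. Clockwise was the right way for this cap: it met only light drag (about 0.2 N m) and no stop. I then lifted it straight up by about 104 mm and handed in at about 6.6 s.

**Last checks:**
- **Grip:** the cog had not shifted in the wrist view, so the hub did not slip in the fingers.
- **Tilt and motion:** the tool was tilted by about 0.006 rad and the arm was at rest.
- **Force:** the wrist readings were noisy, but the last one was about −2 N, which fits the cap's weight.
- **Surroundings:** the glass, soap and brush looked unmoved in the side view. I did not measure their positions again.

**Disagreement:** the fixed cameras and the wrist camera placed the cap about 3 mm apart in y. I used the middle value, and the hub sat centred between the pads.

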